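Index the welding turntable by its hidden notch key

ROBOT

A 6-joint arm with a two-finger parallel gripper is mounted at the origin on the work surface; the furniture and walls round the work are solid. World frame = base frame: x ahead of the robot, y to its left, z up, the work surface at z = 0. Lengths are in m, angles in degrees, forces in N, time in s.
With the tool pointing down it reaches from about 0.325 to 0.775 m from the base axis. Payload 5.5 kg.
Tool frame: the origin (TCP) lies at the centre of the arm's flange, where the gripper is bolted on; the fingertips stand 182 mm ahead of it and the grasp point (between the pads) lies 163 mm ahead of it; z points along the fingers, y is the line along which they close (so a half turn about z gives the same grasp; the last joint's range is limited). The gripper opens to 88 mm and grips with 3 to 60 N. Pads are 20 mm wide; open, the fingers measure 115 mm over their backs; the gripper's body (75 mm by 178 mm) begins 61 mm behind the grasp point.
Start: joints at [-72.118, 5.22, 70.514, -0, 104.267, -3.249], TCP at [0.216, -0.56, 0.405] pointing down, gripper open.
Joint ranges: [-164.24, 164.24], [-49.07, 125.15], [9.68, 141.18], [-86.29, 266.29], [3.28, 154.24], [-151.56, 151.56]. Speed limits (degrees/s): [147.25, 147.25, 172.46, 180, 180, 180].

INTERFACE

Orientations are given as [roll, pitch, yaw] about the fixed x, y, z axes, in that order (R = Rz(yaw) Ry(pitch) Rx(roll)).
In Python, from station import r gives the robot as it stands. The module is installed in compiled form; this text tells all that it offers. Calls block until the motion is done:
- r.reach(position, orientation): joint-space move of the TCP to a pose.
- r.servo_line(position, rotation=None, speed=0.15): straight line of the TCP; rotation=None keeps the orientation; speed is the mean speed in m/s.
- r.move_joints(angles): joint-space move.
- r.let_go() and r.grab(squeeze=None): open the fingers fully, or close them until they stop; squeeze is the grip in N (None keeps the last).
- r.wait(seconds).
- r.inverse_kinematics(position, orientation): joint angles nearest the present ones, or None.
- r.sense(): the state.
- r.snapshot(name): name is "scene" or "top"; returns a dict with "frame" (480x640x3 uint8, red, green, blue), "fx", "fy", "cx", "cy" (pixels), "R" (3x3) and "t" (3): a world point X has camera coordinates R X + t. Camera axes: x right, y down, z forward; pixel columns grow to the right and rows downward; lengths in m; the calibration is good to about 2 mm. A picture is of the moment at which its call begins. There is no depth.
A pose or a line that the arm cannot do raises r.IKError and nothing moves.
- r.hand_in(): hands the job in; it is judged then, once.
The state is a dict: "clock": time; "joints": joint angles; "joint_vel": joint speeds; "joint_torque": joint torques, N m; "tcp_pos": TCP position; "orientation": TCP orientation; "contact_force": force on the tool from outside, world axes, zero at the start; "torque": the same for the moment, N m; "opening": finger opening in m; "gripper_force": force on a finger pad.
Only numpy, scipy, OpenCV 4.12 (cv2) and the standard library are available. Lean on these libraries where they do the work, as an engineer would, in place of code of your own. Each camera call takes 0.05 s, during which the arm holds its last target. There are 200 camera calls.

TASK

The welding turntable is locked by a sprung key at the bottom of a finger notch in its drum, out of sight under the lip of the top plate, somewhere on its left side as the robot sees it. Feel along the drum with a fingertip until you find the notch, press the key in, and with the fingertip in the notch push the table round by one station (30 degrees) anticlockwise seen from above, so that the key springs back out and locks it there; then take the finger away. The pipe cup and the magnet ride round on the plate and must not be touched, shifted on it or lifted, and leave the things on the bench alone.

Things in the scene. Friction and masses are not known exactly. Their poses are not given: they have to be found in the camera images.
- turntable_foot: Round cast foot of the manual welding turntable, fixed to the bench; four bolted ears reach out to radius 124 mm, 9 mm high (bolt heads 17 mm). Origin: on the vertical turning axis at bench height. Its yaw tells nothing of the notch. At the start the middle of the notch lies, seen from the axis, unmarked, between 54 deg and 97 deg anticlockwise from the +x direction (so on the +y side).
- drum_axis (a point): Point on the turning axis 45 mm above the bench (does not turn): the height to feel at. Drum: vertical dark steel wall, outer radius 110 mm, 16 to 100 mm above the bench. Its one notch: 50 mm wide along the rim, open from 24 to 100 mm height, 9 mm deep; at its bottom the key's flat pad, 47 mm wide, at radius 101 mm. Locked, the drum has 1.5 deg of play and else stands firm.
- turntable_top (a point): Centre of the upper face of the top plate, on the turning axis 110 mm above the bench (does not turn). The plate is flat, radius 118 mm, 10 mm thick: its lip overhangs the drum by 8 mm all round. To get under it into the notch, tilt the fingers 27 to 40 deg from vertical, pointing down and radially inward, tips about 40 mm above the bench. Shut fingers up to 35 mm wide fit in.
- turntable (a joint): Angle of plate, drum and key together, rad: 0 at the start, grows anticlockwise seen from above (its left, +y, side comes toward the robot, -x). Next station at +0.524 (30 deg). With the key out it is locked within 0.03 rad of a station. To turn it free takes about 3 N at the drum; it stays where it is left.
- release_key (a joint): How far the pad is pressed radially inward, m: 0 out, 0.009 at its stop; 4.5 N to start, 8.5 N at the stop. From 0.0065 on it frees the table: press to the stop. Once the table is 8 deg or more off its station the pad may be let go: it stays in until the next station comes up, where the key springs out to 0 by itself and stops the table firmly.
- pipe_cup: Bright steel pipe cup, 41 mm across and 62 mm high, standing loose at the middle of the turntable's plate. Origin: centre of its underside, z up.
- weld_magnet: Red arrow-shaped welding magnet, 70 x 99 x 15 mm, lying loose on the plate beside the cup, on the far right of the plate. Origin: centre of its underside. It turns with the plate.
- v_block: Bystander: bright steel V-block, 55 x 45 x 36 mm, on the bench to the right. Origin: centre of its underside.
- chip_hammer: Bystander: chipping hammer with a coil-wire handle, 190 mm long, 27 mm high, lying on the bench to the left. Origin: centre of its underside.
- tape_measure: Bystander: yellow tape measure, 71 x 91 x 34 mm, on the bench to the right. Origin: centre of its underside.
- try_square: Bystander: try square, 75 x 134 x 15 mm, lying on the bench to the right. Origin: centre of its underside.
- hex_bolt_0: Bystander: dark hex bolt standing on its head, 19 mm across, 58 mm high, on the bench to the left. Origin: centre of its underside.
- hex_bolt_1: Bystander: dark hex bolt standing on its head, 19 mm across, 48 mm high, on the bench to the left. Origin: centre of its underside.
Mind the look-alikes: they are no part of the job. Leave any green look-alike of the pipe_cup alone. Of the things that look like the weld_magnet, the smaller one is meant.

How it is judged (in metres and radians):
On the way, in this order (a step that is already met when the one before it is completed fails the run):
1. the release key at the bottom of the notch is pressed in until it frees the table (value of joint release_key above 0.005 m), for 0.1 s.
2. the turntable is turned past the half way to the next station, anticlockwise (value of joint turntable above 0.27 rad).
At the end, for the whole second after the job is handed in: The turntable stands at rest at the next station anticlockwise (0.485 to 0.562 rad), with the key sprung out again (under 2 mm). The pipe cup stands upright on the plate within 20 mm of its middle, and the magnet lies flat on the plate with its origin within 100 mm of the middle (value of joint turntable between 0.485 and 0.562 rad and value of joint release_key below 0.002 m and horizontal distance between pipe_cup and turntable_top below 0.02 m and z of each of pipe_cup, weld_magnet in the frame of turntable_top below 0.006 m and angle between pipe_cup's own z axis and vertical below 0.1 rad and horizontal distance between weld_magnet and turntable_top below 0.1 m and z of weld_magnet in the frame of turntable_top above -0.006 m and velocity of joint turntable between -0.02 and 0.02 rad/s); the robot touches nothing.
It fails at once if the turntable is turned beyond the next station (over 0.62 rad) or the wrong way (under -0.1 rad) (value of joint turntable above 0.62 rad or value of joint turntable below -0.1 rad).
It fails at once if the pipe cup or the magnet is touched, lifted, tipped or shifted on the plate (contact force between any of the fingers, the arm and pipe_cup above 0.5 N or contact force between any of the fingers, the arm and weld_magnet above 0.5 N or z of any of pipe_cup, weld_magnet in the frame of turntable_top above 0.01 m or angle between pipe_cup's own z axis and vertical above 0.2 rad or horizontal distance between pipe_cup and turntable_top above 0.025 m).
It fails at once if a bystander on the bench is moved more than 15 mm (distance of any of v_block, chip_hammer, tape_measure, try_square, hex_bolt_0, hex_bolt_1 from where it was at the start of the episode above 0.015 m).
It also fails if it takes over 58 s, if anything falls off the work surface, if the arm or the gripper's body presses on something with over 40 N, if the wrist force passes 120 N, or if a joint passes its speed limit or range.

## Working session

There is one attempt and no reset: what is moved stays moved. The work goes in short steps, each a Python script; the robot and the scene stay as the last script left them, time stands still between calls to the robot, and variables do not carry over. Pictures are saved under pics/ and viewed, at most 10 in all, crops included, and the job is handed in when it is done.

```bash
mkdir -p pics; python3 - <<'E'
from station import r
import cv2,numpy as np
for n in("scene","top"):
    s=r.snapshot(n); cv2.imwrite(f"pics/{n}0.png",s["frame"][:,:,::-1]); np.savez(f"{n}0.npz",**s)
    R=np.array(s["R"]);print(n,s["fx"],s["cx"],s["cy"],(-R.T@s["t"]).round(3),R[2].round(3))
print(r.sense())
E
```

```text
scene 525.1178206808414 326.2339324000111 238.47941260443784 [-0.144  0.647  1.077] [ 0.483 -0.478 -0.734]
top 439.62353584282704 320.9094251510524 247.21606304325388 [0.387 0.013 1.327] [ 0.101  0.014 -0.995]
{'clock': 0.1, 'joints': array([-7.21157996e+01,  5.25862500e+00,  7.05731611e+01,  2.02866654e-06,
        1.04266591e+02, -3.24862888e+00]), 'joint_vel': array([ 0.00867885, -0.06368352, -0.14618075,  0.10201717, -0.0349531 ,
        0.14553219]), 'joint_torque': array([ 1.48587918e-03, -4.47857380e+01, -4.07568955e+01,  6.99382718e-02,
        2.84520542e-02, -1.24449407e-04]), 'tcp_pos': array([ 0.21633457, -0.55970152,  0.40363938]), 'orientation': array([-1.79901781e+02, -5.57688620e-03,  2.11328250e+01]), 'contact_force': array([ 0.78868734,  0.11022451, -0.20700223]), 'torque': array([ 0.01413445, -0.01532285,  0.00743587]), 'gripper_force': 0.0, 'opening': 0.08783813374636876}
```

View pics/scene0.png

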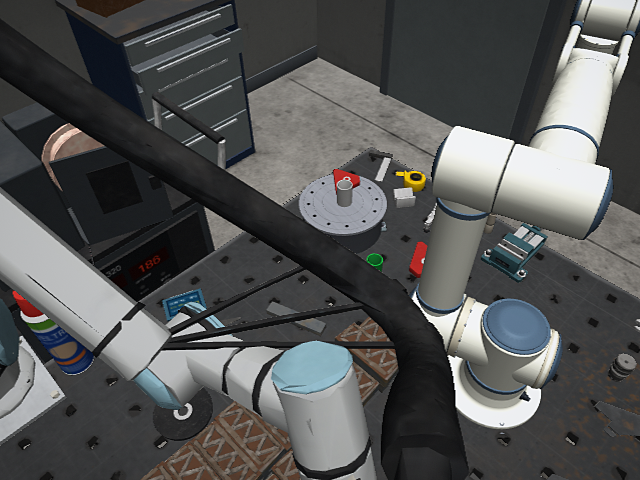

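View pics/top0.png

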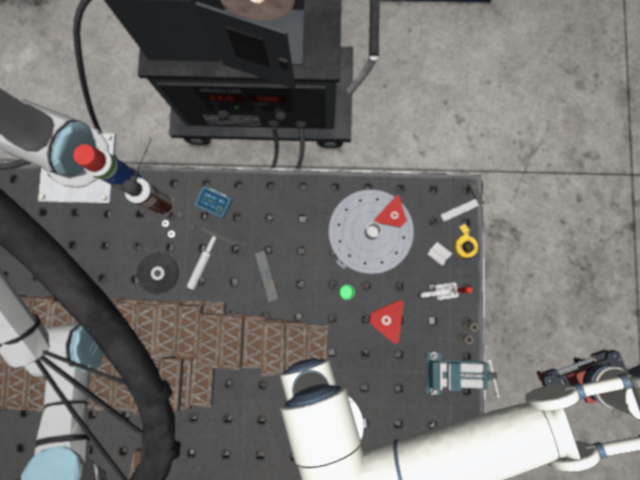

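The top view shows the plate centred near (371,231) with radius about 42 px, the cup at its middle and the small magnet at (393,212). The green look-alike is at (347,292) and the bigger magnet at (387,321). In the scene view the plate is at (343,204), with a hose crossing its left side. Next I'll fit the plate in both views and enlarge the area to its left.

```bash
cat > h.py <<'E'
import numpy as np,cv2
def load(n): return dict(np.load(n))
def ray(s,u,v):
    R=s["R"];d=R.T@np.array([(u-s["cx"])/s["fx"],(v-s["cy"])/s["fy"],1]);return -R.T@s["t"],d/np.linalg.norm(d)
def onplane(s,u,v,z):
    o,d=ray(s,u,v);return o+d*(z-o[2])/d[2]
def tri(a,b):
    A=[];B=[]
    for o,d in(a,b):
        P=np.eye(3)-np.outer(d,d);A.append(P);B.append(P@o)
    return np.linalg.solve(sum(A),sum(B))
def proj(s,X):
    c=s["R"]@X+s["t"];return s["fx"]*c[0]/c[2]+s["cx"],s["fy"]*c[1]/c[2]+s["cy"]
E
python3 - <<'E'
from h import *
T=load("top0.npz");S=load("scene0.npz")
for n,s,c in(("top",T,(371,231)),("scene",S,(343,204))):
    f=s["frame"].astype(int); print(n,f[c[1]+10,c[0]-28],f[c[1],c[0]-30],f[c[1]+22,c[0]])
    g=f.mean(2); m=((g>105)&(f.max(2)-f.min(2)<50)).astype(np.uint8)
    m[:, :c[0]-60]=0;m[:,c[0]+60:]=0;m[:c[1]-60]=0;m[c[1]+60:]=0
    m=cv2.morphologyEx(m,cv2.MORPH_OPEN,np.ones((3,3)))
    cs,_=cv2.findContours(m,cv2.RETR_EXTERNAL,cv2.CHAIN_APPROX_NONE)
    k=max(cs,key=cv2.contourArea); h=cv2.convexHull(k)[:,0]
    P=np.array([onplane(s,u,v,.11)[:2] for u,v in k[:,0]])
    # circle fit robust
    from scipy.optimize import least_squares
    q=least_squares(lambda p:np.hypot(*(P-p[:2]).T)-p[2],[*P.mean(0),.118],loss="soft_l1",f_scale=.002).x
    print(n,len(k),q.round(4),"ctr px",proj(s,np.array([q[0],q[1],.11])))
f=T["frame"][170:330,140:380,::-1]; cv2.imwrite("pics/crop1.png",cv2.resize(f,None,fx=3.3,fy=3.3,interpolation=cv2.INTER_CUBIC))
f=S["frame"][140:290,230:450,::-1]; cv2.imwrite("pics/crop2.png",cv2.resize(f,None,fx=3.6,fy=3.6,interpolation=cv2.INTER_CUBIC))
E
```

```text
top [169 171 177] [166 168 174] [173 175 182]
top 310 [ 0.5584 -0.1055  0.1181] ctr px (np.float64(369.9152536333514), np.float64(231.30482367370283))
scene [133 138 145] [132 136 143] [158 162 171]
scene 467 [ 0.6661 -0.1547  0.1467] ctr px (np.float64(325.3316605811481), np.float64(175.03883287277398))
```

View pics/crop1.png

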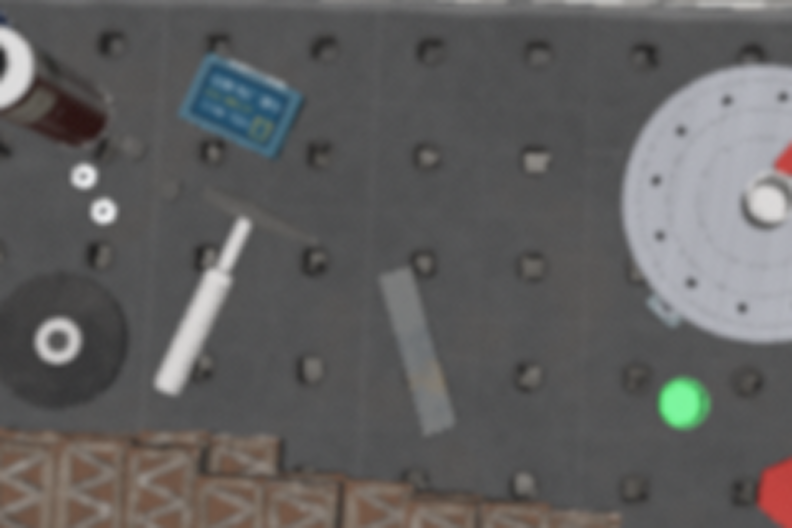

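View pics/crop2.png

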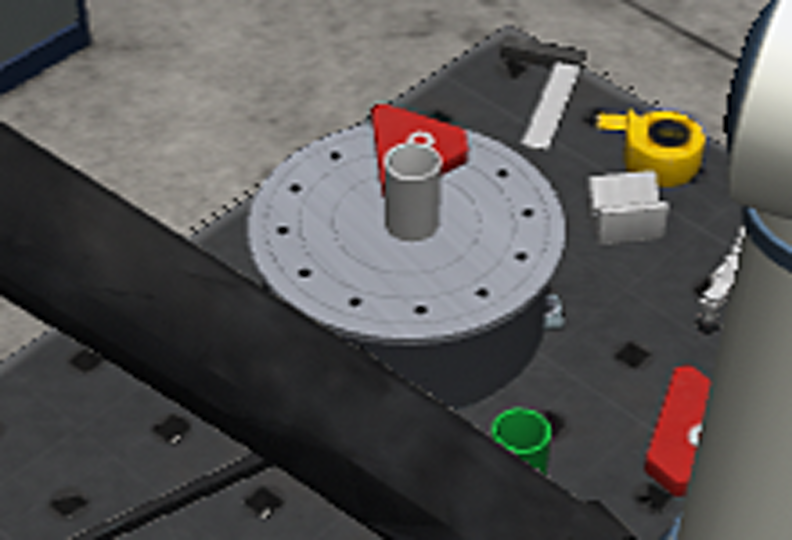

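The crops show no bystander near the left side of the drum: the hammer is at top-view px (202,262), the two dark bolts near (180,220), and the green cup at (347,292). The scene fit leaked onto the floor, so I'll refit it with a bluish mask. I'll also compute the tilted poses and check that the arm can reach them.

```bash
cat >> h.py <<'E'
from scipy.spatial.transform import Rotation as Ro
C=np.array([.5584,-.1055]); TILT=35.; HW=10.   # HW: half pad width, inner corner of the tip leads
def pose(phi,rad,z=.040,flip=1,tilt=TILT,C=C):
    """TCP pose with the tip's inner edge at radius rad, tip centre at height z"""
    p=np.radians(phi);t=np.radians(tilt);er=np.array([np.cos(p),np.sin(p),0]);et=np.array([-np.sin(p),np.cos(p),0])
    a=-np.sin(t)*er-np.array([0,0,np.cos(t)]);y=flip*et;x=np.cross(y,a)
    tip=np.array([C[0],C[1],z])+er*(rad+HW/1000*np.cos(t))
    return tip-.182*a, Ro.from_matrix(np.c_[x,y,a]).as_euler("xyz",degrees=True)
E
python3 - <<'E'
from h import *
from station import r
from scipy.optimize import least_squares
S=load("scene0.npz");T=load("top0.npz")
f=S["frame"].astype(int);b=f[:,:,2]-f[:,:,0]
m=((b>=8)&(f.mean(2)>110)).astype(np.uint8);m[:,:296]=0;m[:,392:]=0;m[:170]=0;m[240:]=0
m=cv2.morphologyEx(m,cv2.MORPH_OPEN,np.ones((3,3)))
k=max(cv2.findContours(m,cv2.RETR_EXTERNAL,cv2.CHAIN_APPROX_NONE)[0],key=cv2.contourArea)
k=cv2.convexHull(k)[:,0]; 
for z in(.10,.11,.12):
    P=np.array([onplane(S,u,v,z)[:2] for u,v in k])
    q=least_squares(lambda p:np.hypot(*(P-p[:2]).T)-p[2],[.56,-.1,.118],loss="soft_l1",f_scale=.002)
    print(z,q.x.round(4),len(k),np.abs(q.fun).mean())
g=T["frame"].astype(int);gm=(g[:,:,1]>g[:,:,0]+60)&(g[:,:,1]>g[:,:,2]+40);v,u=np.nonzero(gm);print("green",onplane(T,u.mean(),v.mean(),.06))
# where are hammer / bolts
for n,px in(("hammer butt",(190,288)),("head",(235,242)),("bolt",(179,214)),("bolt2",(192,227))):print(n,onplane(T,*px,.02).round(3))
for fl in(1,-1):
  for phi in(55,75,95,115,135):
    p,o=pose(phi,.104,flip=fl);j=r.inverse_kinematics(p,o);print(fl,phi,p.round(3),o.round(1),None if j is None else np.round(j))
  print("via",r.inverse_kinematics([.216,-.56,.5],[180,0,21.1]) is not None)
  p,o=pose(75,.18,.20,fl);print("above",r.inverse_kinematics(p,o))
E
```

```text
0.1 [ 0.5629 -0.116   0.1184] 37 0.0005200279941521992
0.11 [ 0.5557 -0.1082  0.1171] 37 0.0005147842075064615
0.12 [ 0.5485 -0.1004  0.1159] 37 0.0005095397143095656
green [ 0.38892911 -0.04639431  0.06      ]
hammer butt [0.387 0.417 0.02 ]
head [0.528 0.289 0.02 ]
bolt [0.609 0.463 0.02 ]
bolt2 [0.57  0.421 0.02 ]
1 55 [0.683 0.072 0.189] [-180.  -35. -125.] [   9.   33.   62.  -26.  109. -139.]
1 75 [0.614 0.104 0.189] [-180.  -35. -105.] [  14.   20.   78.  -30.   99. -151.]
1 95 [0.54  0.11  0.189] [180. -35. -85.] None
1 115 [0.467 0.091 0.189] [180. -35. -65.] None
1 135 [0.405 0.048 0.189] [180. -35. -45.] None
via True
above None
-1 55 [0.683 0.072 0.189] [180.  35.  55.] [  9.  33.  62. -26. 109.  41.]
-1 75 [0.614 0.104 0.189] [180.  35.  75.] [ 14.  20.  78. -30.  99.  29.]
-1 95 [0.54  0.11  0.189] [180.  35.  95.] [ 18.   6.  95. -34.  88.  17.]
-1 115 [0.467 0.091 0.189] [-180.   35.  115.] [ 18. -11. 111. -36.  78.   1.]
-1 135 [0.405 0.048 0.189] [180.  35. 135.] [ 13. -31. 126. -32.  68. -24.]
via True
above [ 19.53075797  22.83523023  58.78078515 -31.7701586  116.17370616
  24.75077054]
```

Both views agree on the axis to about 3 mm, and the plate height is consistent with 0.11 m. I'll use the mean (0.557, -0.107). Flip -1 reaches every angle, so next I'll approach and feel along the drum.

```bash
sed -i 's/C=np.array(\[.5584,-.1055\])/C=np.array([.557,-.107])/; s/flip=1/flip=-1/' h.py
cat >> h.py <<'E'
def er(phi): return np.array([np.cos(np.radians(phi)),np.sin(np.radians(phi)),0])
def et(phi): return np.array([-np.sin(np.radians(phi)),np.cos(np.radians(phi)),0])
def go(r,phi,rad,z=.040,speed=.05):
    p,o=pose(phi,rad,z); r.servo_line(p,o,speed)
def force(r,n=3):
    return np.mean([(r.wait(.02),r.sense()["contact_force"])[1] for _ in range(n)],0)
E
python3 - <<'E'
from h import *
from station import r
r.grab(10)
r.servo_line([.216,-.56,.47],speed=.2)
p,o=pose(59,.19,.25); r.reach(p,o)
go(r,59,.19,.04,.15); print("at",r.sense()["tcp_pos"],p,r.sense()["opening"],r.sense()["clock"])
go(r,59,.122,speed=.1)
for phi in(59,69,79,89,97):
    go(r,phi,.120,speed=.12); f0=force(r)
    rad=.120;hit=False
    while rad>.1035:
        rad-=.0015; go(r,phi,rad,speed=.03); f=force(r,2)-f0
        if f@er(phi)>3: hit=True;break
    print(phi,round(rad,4),(f@er(phi)).round(1),(f@et(phi)).round(1),f[2].round(1),"clk",round(r.sense()["clock"],1))
    if not hit: break
    go(r,phi,.120,speed=.1)
E
```

```text
at [0.71311854 0.15243643 0.19061556] [0.71284147 0.15236377 0.39908567] 4.982647075109316e-05 6.2
59 0.108 4.2 -0.0 -0.7 clk 9.6
69 0.1035 0.9 1.9 0.6 clk 13.5
```

The finger hit wall at 59° and entered the notch at 69°. Next I'll centre it slightly and press the key in to its stop.

```bash
python3 - <<'E'
from h import *
from station import r
f0=np.array(force(r)); 
phi=69
for phi in(71,73):
    go(r,phi,.1035,speed=.05); f=force(r,2); print(phi,(f@er(phi)).round(1),(f@et(phi)).round(1))
rad=.1035
while rad>.086:
    rad-=.0015; go(r,phi,rad,speed=.03); f=force(r,2); fr=f@er(phi)
    d=r.sense()["tcp_pos"]-pose(phi,rad)[0]
    print(round(rad,4),fr.round(1),(f@et(phi)).round(1),f[2].round(1),"lag",(d@er(phi)*1e3).round(1))
    if fr>16: break
print(r.sense()["clock"])
E
```

```text
71 -0.3 0.4
73 0.1 0.0
0.102 0.3 0.3 0.6 lag -0.1
0.1005 0.1 0.9 -0.1 lag -0.0
0.099 4.6 -0.2 -0.3 lag 0.5
0.0975 5.1 -1.4 -0.3 lag 0.5
0.096 5.8 -0.9 0.6 lag 0.6
0.0945 6.4 -1.4 -0.6 lag 0.7
0.093 6.0 -1.9 0.0 lag 0.9
0.0915 7.3 -2.5 -0.6 lag 1.0
0.09 7.7 -2.7 -0.0 lag 1.1
0.0885 8.6 -2.7 0.2 lag 1.4
0.087 13.4 -2.2 0.6 lag 2.3
0.0855 17.5 -1.7 0.3 lag 3.2
17.6417
```

```bash
cat >> h.py <<'E'
def redmag(s):
    """bearing of the small magnet's red blob and of its long shape about the axis, deg"""
    g=s["frame"].astype(int);m=((g[:,:,0]>g[:,:,1]+70)&(g[:,:,0]>g[:,:,2]+60)).astype(np.uint8)
    u0,v0=proj(s,np.array([C[0],C[1],.11]));yy,xx=np.mgrid[:480,:640];m[np.hypot(xx-u0,yy-v0)>46]=0
    v,u=np.nonzero(m)
    if len(u)<50: return None
    P=onplane(s,u.mean(),v.mean(),.125)[:2]-C;return np.degrees(np.arctan2(P[1],P[0])),len(u),np.hypot(*P)
E
python3 - <<'E'
from h import *
from station import r
print("start",redmag(load("top0.npz")),"now",redmag(r.snapshot("top")))
phi=73
while phi<92:
    phi+=1; go(r,phi,.0865,speed=.05); f=force(r,2)
    a=redmag(r.snapshot("top")) if phi%2 else None
    print(phi,"fr",(f@er(phi)).round(1),"ft",(f@et(phi)).round(1),a and np.round(a,2))
    if f@et(phi)<-16: break
print(r.sense()["clock"])
E
```

```text
start (np.float64(-48.55954099808975), 512, np.float64(0.0769011850899595)) now (np.float64(-49.2543664352014), 497, np.float64(0.07710137700169133))
74 fr 14.9 ft -1.6 None
75 fr 14.0 ft -1.9 [-4.747e+01  5.040e+02  8.000e-02]
76 fr 13.7 ft -2.1 None
77 fr 14.1 ft -2.1 [-4.561e+01  5.050e+02  8.000e-02]
78 fr 14.1 ft -1.7 None
79 fr 13.7 ft -1.3 [-4.374e+01  5.100e+02  8.000e-02]
80 fr 13.9 ft -1.7 None
81 fr 13.1 ft -1.9 [-4.179e+01  5.180e+02  8.000e-02]
82 fr 13.0 ft -2.2 None
83 fr 13.3 ft -2.0 [-3.988e+01  5.130e+02  8.000e-02]
84 fr 13.3 ft -1.8 None
85 fr 13.1 ft -1.7 [-3.832e+01  5.290e+02  8.000e-02]
86 fr 13.0 ft -2.4 None
87 fr 13.0 ft -1.7 [-3.626e+01  5.230e+02  8.000e-02]
88 fr 12.2 ft -2.6 None
89 fr 12.2 ft -2.0 [-3.435e+01  5.220e+02  8.000e-02]
90 fr 12.5 ft -2.1 None
91 fr 12.5 ft -2.0 [-3.247e+01  5.290e+02  8.000e-02]
92 fr 12.6 ft -2.1 None
23.525
```

The table has followed by about 17°, so the key may be let go. I'll ease out to stay just clear of the pad but inside the notch, then push on to the stop.

```bash
python3 - <<'E'
from h import *
from station import r
phi=92; go(r,phi,.1020,speed=.04); f0=force(r,4); print("out fr",(f0@er(phi)).round(1),"ft",(f0@et(phi)).round(1),redmag(r.snapshot("top")))
while phi<119:
    phi+=1 if phi<106 else .5; go(r,phi,.1020,speed=.04); f=force(r,2)
    a=redmag(r.snapshot("top"))
    print(phi,"fr",(f@er(phi)).round(1),"ft",(f@et(phi)).round(1),a and np.round(a[0]+48.9,1))
    if f@et(phi)<-12 or (a and a[0]+48.9>32): break
print(r.sense()["clock"])
E
```

```text
out fr -0.3 ft 0.3 (np.float64(-31.494316134285448), 521, np.float64(0.07753859560010479))
93 fr -0.0 ft 0.2 17.3
94 fr -0.1 ft 0.1 17.3
95 fr 0.3 ft 0.1 17.4
96 fr -0.6 ft -0.0 17.3
97 fr -0.4 ft 0.0 17.3
98 fr -0.4 ft 0.6 17.3
99 fr -0.7 ft 0.6 17.3
100 fr -0.1 ft -0.3 17.3
101 fr 0.2 ft 0.6 17.4
102 fr 0.3 ft -0.1 17.3
103 fr 0.3 ft -0.3 17.3
104 fr 0.0 ft -0.7 17.4
105 fr -0.9 ft -1.0 17.3
106 fr -0.4 ft -4.9 18.2
106.5 fr -0.4 ft -3.1 18.7
107.0 fr -0.7 ft -3.5 19.3
107.5 fr -0.5 ft -3.7 19.7
108.0 fr -0.6 ft -3.0 20.1
108.5 fr -1.2 ft -3.6 20.7
109.0 fr -1.4 ft -2.4 21.2
109.5 fr -1.4 ft -2.9 21.5
110.0 fr -1.6 ft -2.8 22.1
110.5 fr -1.0 ft -3.4 22.5
111.0 fr -1.2 ft -2.7 23.1
111.5 fr -1.2 ft -3.3 23.6
112.0 fr -1.3 ft -2.4 24.0
112.5 fr -0.7 ft -3.0 24.6
113.0 fr -0.5 ft -2.8 24.9
113.5 fr -0.4 ft -3.1 25.5
114.0 fr -1.0 ft -2.0 25.9
114.5 fr -0.5 ft -1.5 26.4
115.0 fr 0.4 ft -0.9 26.9
115.5 fr 0.5 ft -0.2 27.8
116.0 fr -0.7 ft 0.4 28.2
116.5 fr 0.5 ft -0.3 28.2
117.0 fr -0.0 ft -2.3 28.3
117.5 fr -0.6 ft -1.2 29.1
118.0 fr 0.1 ft -2.1 29.6
118.5 fr -0.2 ft -2.0 30.1
119.0 fr -0.2 ft -1.5 30.5
37.5083
```

```bash
python3 - <<'E'
from h import *
from station import r
phi=119
while phi<121.5:
    phi+=.5; go(r,phi,.1020,speed=.04); f=force(r,2)
    a=redmag(r.snapshot("top"))
    print(phi,"fr",(f@er(phi)).round(1),"ft",(f@et(phi)).round(1),a and np.round(a[0]+48.9,1))
    if f@et(phi)<-8 or (a and a[0]+48.9>32.3): break
print(r.sense()["clock"])
E
```

```text
119.5 fr -0.8 ft -1.9 31.0
120.0 fr -0.5 ft -4.7 31.1
120.5 fr -1.5 ft -8.0 31.2
38.5083
```

The table came to a firm stop at about 31°, consistent with 30° plus play. I'll ease back, withdraw radially, lift, and check.

```bash
python3 - <<'E'
from h import *
from station import r
go(r,118,.1020,speed=.04); f=force(r); print((f@et(118)).round(1),(f@er(118)).round(1))
go(r,118,.165,speed=.06); go(r,118,.19,.14,speed=.12)
s=r.snapshot("top");t=r.snapshot("scene"); a=redmag(s);print(a[0]+48.9,a, force(r),r.sense()["clock"])
A=s["frame"][170:330,280:500,::-1];B=t["frame"][140:290,230:450,::-1]
cv2.imwrite("pics/end.png",np.vstack([cv2.resize(x,(396,h)) for x,h in((A,288),(B,270))]))
E
```

```text
0.1 -0.5
30.915029946526356 (np.float64(-17.984970053473642), 529, np.float64(0.07758266016263203)) [-0.46225096 -0.34067042 -0.15942612] 41.3
```

View pics/end.png

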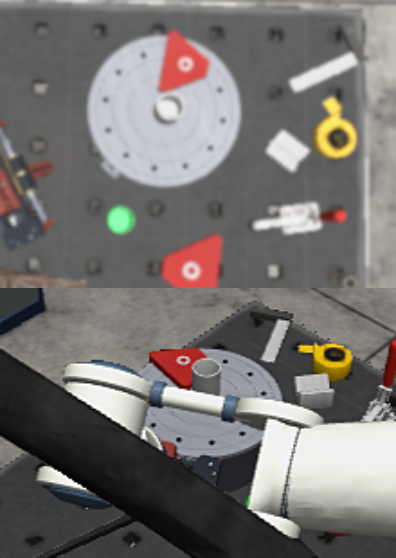

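The end picture shows the plate turned with the magnet now at crop px (185,62), the cup upright at the middle (167,110), the bench items in place and the gripper clear.

```bash
python3 -c "
from station import r
print(r.hand_in(), r.sense()['clock'])"
```

```text
the job is handed in; nothing more can be done
the job is handed in; nothing more can be done
```

The turntable was turned one station anticlockwise (measured at about 31°) and came to a firm stop there, the finger was withdrawn with the cup and magnet undisturbed, and the job was handed in at about 41 s. I took the key to be out from that stop and did not feel for it, and the hand-in gave no verdict.

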